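# Lay the standing cartons on the rest and swap the stain jars

## Task

Set this staining station right: every card carton that stands on the desk must be laid down on the black rubber rest - slide it, or lift it by no more than a finger's breadth, until its base butts squarely against the rest's metal stop strip, then push its top so that it tips over that bottom edge and lies flat on the rest, pointing straight back with its foot end still at the strip. The two stain jars stand on each other's coasters: swap them, so that each stands upright in the middle of the coaster of its own cap colour. Leave the dust blower and the roll of tape where they are.

Things in the scene. Friction and masses are not known exactly. Their poses are not given: they have to be found in the camera images.
- rest_stop (a point): middle of the upper front edge of the rest, a fixed black rubber slab with a bare-metal stop strip along its front edge: 480 mm long (y), 100 mm deep (x), 12 mm thick, lying on the desk. x points away from the robot over the rest, y along the stop strip, z up; this point is 12 mm above the desk. The upright front face of the strip (12 mm high) is the stop.
- carton_1_mid (a point): centre (half-way up) of a brown card carton with a green band, 52 mm deep (its x), 60 mm wide (its y), 115 mm tall (its z, up while it stands), about 0.25 kg, solid and rigid. It starts standing on the desk in front of the stop strip, its x towards the strip within about 0.25 rad; absent (None) in some starts.
- carton_1_edge (a point): middle of the bottom edge of carton_1 that faces the stop strip (26 mm ahead of its centre along its x, on its underside); the edge it tips over. Same axes as the carton.
- carton_2_mid (a point): centre (half-way up) of a brown card carton with a green band, 52 mm deep (its x), 60 mm wide (its y), 115 mm tall (its z, up while it stands), about 0.25 kg, solid and rigid. It starts standing on the desk in front of the stop strip, its x towards the strip within about 0.25 rad; absent (None) in some starts.
- carton_2_edge (a point): middle of the bottom edge of carton_2 that faces the stop strip (26 mm ahead of its centre along its x, on its underside); the edge it tips over. Same axes as the carton.
- carton_3_mid (a point): centre (half-way up) of a brown card carton with a green band, 52 mm deep (its x), 60 mm wide (its y), 115 mm tall (its z, up while it stands), about 0.25 kg, solid and rigid. It starts standing on the desk in front of the stop strip, its x towards the strip within about 0.25 rad; absent (None) in some starts.
- carton_3_edge (a point): middle of the bottom edge of carton_3 that faces the stop strip (26 mm ahead of its centre along its x, on its underside); the edge it tips over. Same axes as the carton.
- carton_4_mid (a point): centre (half-way up) of a brown card carton with a green band, 52 mm deep (its x), 60 mm wide (its y), 115 mm tall (its z, up while it stands), about 0.25 kg, solid and rigid. It starts standing on the desk in front of the stop strip, its x towards the strip within about 0.25 rad; absent (None) in some starts.
- carton_4_edge (a point): middle of the bottom edge of carton_4 that faces the stop strip (26 mm ahead of its centre along its x, on its underside); the edge it tips over. Same axes as the carton.
- jar_red_mid (a point): centre (half-way up) of the squat round stain jar with the red cap, 58 mm across, 48 mm tall, about 0.16 kg, closed; z up when it stands upright. It starts standing on the blue coaster.
- coaster_red_top (a point): centre of the upper face of the red-rimmed cork coaster, fixed to the desk behind the rest, 76 mm across, 4 mm thick. The solid base of the microscope stands close behind, about 80 to 110 mm beyond the coaster's centre.
- jar_blue_mid (a point): centre (half-way up) of the squat round stain jar with the blue cap, 58 mm across, 48 mm tall, about 0.16 kg, closed; z up when it stands upright. It starts standing on the red coaster.
- coaster_blue_top (a point): centre of the upper face of the blue-rimmed cork coaster, fixed to the desk behind the rest, 76 mm across, 4 mm thick. The solid base of the microscope stands close behind, about 80 to 110 mm beyond the coaster's centre.
- blower_mid (a point): bystander: black rubber dust blower standing at the right, 52 mm across, 100 mm tall; point 32 mm above its underside.
- tape_mid (a point): bystander: flat roll of blue tape at the left, 60 mm across, 19 mm tall; its centre.
Not all that is in view belongs to the job. What is shaped like the part that bears jar_red_mid but brown or turquoise is not meant.

How it is judged (in metres and radians):
At the end, for the whole second after the job is handed in: Each carton present lies flat on the rest (0.09 rad) on the face that met the strip, pointing straight back (0.3 rad), foot edge 32 mm before to 30 mm behind the strip's front, middle 15 mm inside the rest's ends; each jar upright on its own colour's coaster, within 14 mm of centre (angle between carton_1_mid's own z axis and vertical between 1.48 and 1.66 rad and x of carton_1_edge in the frame of rest_stop between -0.032 and 0.03 m and z of carton_1_edge in the frame of rest_stop between -0.006 and 0.006 m and x of each of carton_1_mid, carton_2_mid, carton_3_mid, carton_4_mid in the frame of rest_stop above 0.03 m and y of carton_1_mid in the frame of rest_stop between -0.225 and 0.225 m and angle between the z axis of each of carton_1_mid, carton_2_mid, carton_3_mid, carton_4_mid and the x axis of rest_stop, either way round below 0.3 rad and angle between carton_2_mid's own z axis and vertical between 1.48 and 1.66 rad and x of carton_2_edge in the frame of rest_stop between -0.032 and 0.03 m and z of carton_2_edge in the frame of rest_stop between -0.006 and 0.006 m and y of carton_2_mid in the frame of rest_stop between -0.225 and 0.225 m and angle between carton_3_mid's own z axis and vertical between 1.48 and 1.66 rad and x of carton_3_edge in the frame of rest_stop between -0.032 and 0.03 m and z of carton_3_edge in the frame of rest_stop between -0.006 and 0.006 m and y of carton_3_mid in the frame of rest_stop between -0.225 and 0.225 m and angle between carton_4_mid's own z axis and vertical between 1.48 and 1.66 rad and x of carton_4_edge in the frame of rest_stop between -0.032 and 0.03 m and z of carton_4_edge in the frame of rest_stop between -0.006 and 0.006 m and y of carton_4_mid in the frame of rest_stop between -0.225 and 0.225 m and horizontal distance between jar_red_mid and coaster_red_top below 0.014 m and angle between each of jar_red_mid, jar_blue_mid's own z axis and vertical below 0.1 rad and z of jar_red_mid in the frame of coaster_red_top between 0.019 and 0.029 m and horizontal distance between jar_blue_mid and coaster_blue_top below 0.014 m and z of jar_blue_mid in the frame of coaster_blue_top between 0.019 and 0.029 m); the robot touches nothing.
It fails at once if a carton is tipped while its base is more than 30 mm short of the stop strip ((angle between carton_1_mid's own z axis and vertical between 0.35 and 1.2 rad and x of carton_1_edge in the frame of rest_stop below -0.03 m) or (angle between carton_2_mid's own z axis and vertical between 0.35 and 1.2 rad and x of carton_2_edge in the frame of rest_stop below -0.03 m) or (angle between carton_3_mid's own z axis and vertical between 0.35 and 1.2 rad and x of carton_3_edge in the frame of rest_stop below -0.03 m) or (angle between carton_4_mid's own z axis and vertical between 0.35 and 1.2 rad and x of carton_4_edge in the frame of rest_stop below -0.03 m)).
It fails at once if a carton is lifted well off the desk (its bottom edge over 60 mm up) (height (world z) of any of carton_1_edge, carton_2_edge, carton_3_edge, carton_4_edge above 0.06 m).
It fails at once if the blower or the tape is moved more than 30 mm (distance of any of blower_mid, tape_mid from where it was at the start of the episode above 0.03 m).
Of carton_1, carton_2, carton_3, carton_4 only 2 to 4 are there at a start; the rules pass over those that are not, and their reading is None.
At some moment in a run one of jar_red, jar_blue may be knocked a few centimetres aside while the robot is not near it.
Once in a run the grip may slacken for a moment while it holds something.
It also fails if it takes over 210 s, if anything falls off the work surface, if the arm or the gripper's body presses on something with over 40 N, if the wrist force passes 120 N, or if a joint passes its speed limit or range.

## Robot

A 6-joint arm with a two-finger parallel gripper is mounted at the origin on a cart in front of the work surface, level with it; the furniture and walls round the work are solid. World frame = base frame: x ahead of the robot, y to its left, z up, the work surface at z = 0. Lengths are in m, angles in degrees, forces in N, time in s.
With the tool pointing down it reaches from about 0.3 to 0.75 m from the base axis. Payload 8.5 kg.
Tool frame: the origin (TCP) lies at the very end of the fingers, on their centre line; the grasp point (between the pads) lies 19 mm behind it; z points along the fingers, y is the line along which they close (so a half turn about z gives the same grasp; the last joint's range is limited). The gripper opens to 85 mm and grips with 20 to 120 N. Pads are 22 mm wide; open, the fingers measure 114 mm over their backs; the gripper's body (76 mm by 85 mm) begins 54 mm behind the grasp point. The pads swing forward as they close: fully open they stand 13 mm farther back than shut.
Start: joints at [64.097, 21.807, 74.336, -0, 83.858, -12.336], TCP at [0.129, 0.535, 0.2] pointing down, gripper open.
Joint ranges: [-178.18, 178.18], [-50.72, 133.34], [12.68, 142.11], [-81.47, 261.47], [9.98, 163.14], [-165.26, 165.26]. Speed limits (degrees/s): [136.94, 136.94, 180, 180, 180, 180].

## Interface

Orientations are given as a 3x3 rotation matrix whose columns are the frame's x, y, z axes.
In Python, from rig import * gives the robot as it stands. The module is installed in compiled form; this text tells all that it offers.
- The arm moves only by the shell command python3 -m pendant 'ROWS' [OPENING] [FORCE]. ROWS is JSON, a list of rows, each a list of 2 entries, a list of its own where there are three numbers: the shift along the tool's x, y, z as a fraction of full scale, then the turn, a rotation vector about the tool's x, y, z as a fraction of full scale. A call has 1 to 8 rows; each row shifts and turns the commanded pose from where the row before left it, along the tool's axes as they then stand; what a row does not reach is not made up. Full scale, the value 1, is 40 mm for a shift and 5 degrees for a turn. A row lasts 1/8 s, in which the tool goes at most 62.5 mm and 10.7 degrees, less where a joint would pass 70% of its speed; a pose out of reach is approached as far as the arm can. A call with a number of a shift or a turn outside -1 to 1 is refused whole. A call with a gripper value outside its range is refused whole. OPENING is the opening, from 0 (shut) to 1 (fully open), set as the call begins (- or left out, the last holds). The fingers move at their own pace and stop on an object; FORCE is the grip in N (left out, the last holds). Time passes only in rows, so rows that do not move let the fingers close. It gives the time, the measured TCP pose, the force, the opening and the grip force at its end, in the units of the state.
- observe(): the state, without advancing time (a new reading comes with each control period).
- get_image(name): name is "scene" or "top"; returns a dict with "img" (400x640x3 uint8, blue, green, red), "range_z" (400x640 float32, m along the optical axis (not along the pixel's ray), 0 where there is no reading), "camera_matrix" (3x3 intrinsics, pixels), "eye" and "rotation" of the camera in the world. Camera axes: x right, y down, z forward; pixel columns grow to the right and rows downward; lengths in m; the calibration is good to about 2 mm. A picture is of the moment at which its call begins.
- close_job(): hands the job in; it is judged then, once.
Trained networks look in the newest picture that a camera, given by its name, has taken for a name from the list of things; names that differ only in an ending like _2 or _b are one class to them, and where a whole thing is asked for, a point or a joint stands for the part that bears it (a point fixed in the world has none). Each returns a list of dicts, best first, with "conf" (0 to 1); they miss things now and then, are a little off and sometimes report something else, mostly with a low value. They report only what shows in the picture. A call takes as long as a camera call. They do not tell look-alikes from the thing itself.
- regions_of(camera, query): "mask" (400x640 bool, what is visible of it).
- landmark_of(camera, query): "point" ([x, y, z] in m, in world coordinates, good to about 4 mm: a listed point, or the origin of a listed thing).
The state is a dict: "time_s": time; "q": joint angles; "qvel": joint speeds; "joint_efforts": joint torques, N m; "position": TCP position; "tool_rot": TCP orientation; "ft_force": force on the tool from outside, world axes, zero at the start; "wrist_torque": the same for the moment, N m; "grip_width": finger opening in m; "gripper_force": force on a finger pad.
Only numpy, scipy, OpenCV 4.12 (cv2) and the standard library are available. Lean on these libraries where they do the work, as an engineer would, in place of code of your own. Each camera call takes 0.05 s, during which the arm holds its last target. There are 200 camera calls.

## Working session

There is one attempt and no reset: what is moved stays moved. The work goes in short steps, Python scripts to look and compute and a shell command to move; the robot and the scene stay as the last step left them, time stands still between calls to the robot, and variables do not carry over. Pictures are saved under pics/ and viewed, at most 14 in all, crops included, and the job is handed in when it is done.

```bash
mkdir -p pics
cat > h.py <<'E'
from rig import *
import numpy as np, cv2
def lm(cam,q,n=6):
    for d in landmark_of(cam,q)[:n]: print(cam,q,round(d['conf'],2),np.round(d['point'],3))
def w(im):
    K=im['camera_matrix'];z=im['range_z'];v,u=np.mgrid[0:400,0:640]
    p=np.stack([(u-K[0,2])/K[0,0]*z,(v-K[1,2])/K[1,1]*z,z],-1)
    return p@np.array(im['rotation']).T+np.array(im['eye'])
E
python3 - <<'E'
from h import *
for c in('scene','top'):
    im=get_image(c);cv2.imwrite(f'pics/{c}0.png',im['img']);print(c,np.round(im['eye'],3),np.round(im['rotation'],2).tolist())
    for q in['rest_stop','carton_1_mid','carton_1_edge','jar_red_mid','jar_blue_mid','coaster_red_top','coaster_blue_top','blower_mid','tape_mid']: lm(c,q)
o=observe();print(np.round(o['tool_rot'],3),o['time_s'],o['ft_force'])
E
```

```text
scene [0.925 0.755 0.916] [[-0.85, 0.4, -0.35], [0.53, 0.63, -0.57], [-0.01, -0.67, -0.74]]
scene rest_stop 0.93 [0.483 0.086 0.009]
scene rest_stop 0.59 [ 0.437  0.013 -0.   ]
scene rest_stop 0.39 [0.43  0.275 0.057]
scene rest_stop 0.31 [0.45  0.161 0.   ]
scene carton_1_mid 0.95 [ 0.408 -0.083  0.059]
scene carton_1_edge 0.84 [ 0.43  -0.08  -0.002]
scene jar_red_mid 0.74 [0.672 0.219 0.024]
scene jar_red_mid 0.7 [0.336 0.164 0.025]
scene jar_red_mid 0.62 [0.663 0.105 0.027]
scene jar_red_mid 0.16 [ 0.664 -0.092 -0.001]
scene jar_blue_mid 0.67 [ 0.669 -0.088  0.032]
scene coaster_red_top 0.6 [ 0.664 -0.092  0.001]
scene coaster_blue_top 0.45 [0.66  0.105 0.011]
scene blower_mid 0.53 [ 0.695 -0.185  0.031]
scene tape_mid 0.84 [0.701 0.333 0.008]
scene tape_mid 0.5 [0.427 0.164 0.056]
top [0.338 0.085 1.072] [[0.02, -0.98, 0.18], [-1.0, -0.02, 0.0], [0.0, -0.18, -0.98]]
top rest_stop 0.82 [0.491 0.084 0.013]
top rest_stop 0.44 [ 0.664  0.11  -0.001]
top carton_1_mid 0.88 [ 0.407 -0.081  0.054]
top carton_1_edge 0.8 [ 0.432 -0.084 -0.001]
top jar_red_mid 0.94 [0.673 0.22  0.024]
top jar_red_mid 0.81 [0.333 0.166 0.023]
top jar_red_mid 0.8 [0.665 0.11  0.028]
top jar_red_mid 0.35 [ 0.662 -0.085  0.005]
top jar_blue_mid 0.67 [ 0.664 -0.084  0.026]
top coaster_red_top 0.55 [ 0.664 -0.085  0.004]
top coaster_red_top 0.38 [0.664 0.109 0.003]
top coaster_blue_top 0.65 [0.667 0.11  0.003]
top blower_mid 0.49 [ 0.688 -0.188  0.036]
top tape_mid 0.58 [0.697 0.335 0.008]
top tape_mid 0.31 [0.412 0.025 0.058]
[[-0.972  0.235 -0.   ]
 [ 0.235  0.972 -0.   ]
 [ 0.    -0.    -1.   ]] 1.0 [-0.55085816  0.13356402 -0.26023666]
```

View pics/top0.png

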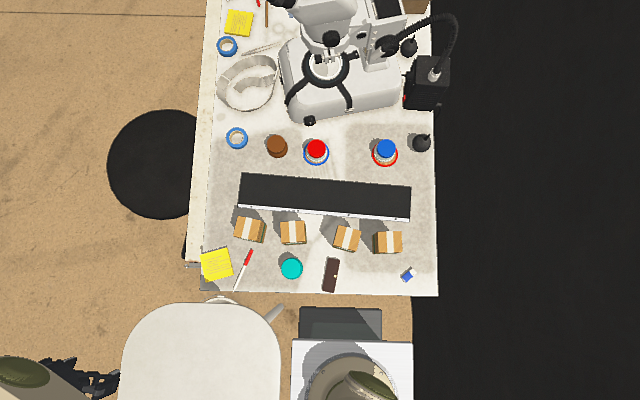

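View pics/scene0.png

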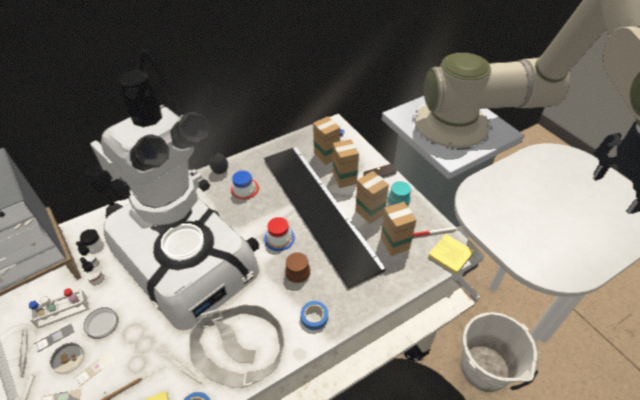

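The top view shows four standing cartons at pixels (250,228), (293,231), (346,238) and (388,242). The red jar is at (316,149) on the blue-rimmed coaster and the blue jar at (385,150) on the red-rimmed one. The brown jar (277,146) and turquoise jar (291,268) are look-alikes. The tape is at (237,138), the blower at (421,143), and the rest is slightly rotated.

```bash
cat >> h.py <<'E'
def cartons(im):
    P=w(im);m=((P[...,2]>.106)&(P[...,2]<.125)&(P[...,0]>.3)&(P[...,0]<.6)&(P[...,1]>-.25)&(P[...,1]<.42)).astype(np.uint8)
    n,l,s,c=cv2.connectedComponentsWithStats(m)
    for i in range(1,n):
        if s[i,4]<60: continue
        q=P[l==i][:,:2];r=cv2.minAreaRect((q*1000).astype(np.float32))
        a=r[2]; sz=r[1]
        print('top',np.round(np.array(r[0])/1000,3),'size',np.round(sz),'ang',round(a,1),s[i,4])
E
python3 - <<'E'
from h import *
im=get_image('top');P=w(im);cartons(im)
g=im['img'].max(-1);m=(g<75)&(abs(P[...,2]-.012)<.008)&(P[...,0]>.45)&(P[...,0]<.62)&(P[...,1]>-.2)&(P[...,1]<.4)
m=cv2.morphologyEx(m.astype(np.uint8),cv2.MORPH_OPEN,np.ones((5,5)))>0
r=cv2.minAreaRect((P[m][:,:2]*1000).astype(np.float32));print(r,np.round(cv2.boxPoints(r)))
y=P[m][:,1];x=P[m][:,0]
for a in np.arange(-.14,.32,.06):
    k=abs(y-a)<.008; print(round(a,2),x[k].min(),x[k].max(),np.median(P[m][k][:,2]))
o=observe()
# strip: x profile of brightness at pixel column
for u in (270,320,370):
    print([(round(float(P[v,u,0]),3),int(g[v,u]),round(float(P[v,u,2]),3)) for v in range(203,224)])
E
```

```text
top [0.433 0.273] size [60. 53.] ang 80.4 515
top [0.427 0.16 ] size [52. 60.] ang 5.1 510
top [0.414 0.024] size [60. 53.] ang 75.8 517
top [ 0.407 -0.081] size [52. 61.] ang 2.5 529
((539.0277709960938, 81.20626831054688), (476.638916015625, 89.01314544677734), 86.2847900390625) [[ 479. -154.]
 [ 568. -159.]
 [ 599.  316.]
 [ 510.  322.]]
-0.14 0.48172293454688525 0.5693425230229765 0.012636692856811904
-0.08 0.48597455051690863 0.5719592913324847 0.012536802421433513
-0.02 0.49025408241116203 0.5758783119962758 0.01251237438730457
0.04 0.4942058936741654 0.5803186640982898 0.012799515566552566
0.1 0.4958088063533064 0.5848670798271374 0.012819464477644482
0.16 0.500230694126352 0.5878676065279993 0.01263948000897619
0.22 0.5041257441821465 0.5922276751693671 0.012722938633428438
0.28 0.5082312016975471 0.5947733800788831 0.012723729130104111
[(0.513, 54, 0.013), (0.51, 52, 0.013), (0.507, 43, 0.011), (0.505, 87, 0.01), (0.502, 247, 0.01), (0.498, 241, 0.015), (0.496, 248, 0.012), (0.494, 153, 0.01), (0.492, 203, 0.002), (0.489, 208, 0.0), (0.486, 207, 0.001), (0.484, 203, -0.003),
[... 352 characters left out ...]
 (0.493, 255, 0.013), (0.491, 243, 0.014), (0.488, 244, 0.012), (0.485, 146, 0.01), (0.484, 242, -0.002), (0.482, 243, -0.002), (0.478, 241, 0.003), (0.475, 240, 0.002), (0.473, 240, 0.002), (0.47, 241, 0.0), (0.467, 242, -0.001), (0.464, 244, 0.0), (0.462, 248, -0.001)]
[(0.519, 56, 0.013), (0.516, 56, 0.013), (0.514, 54, 0.012), (0.511, 54, 0.013), (0.508, 55, 0.014), (0.506, 56, 0.01), (0.502, 55, 0.016), (0.499, 54, 0.014), (0.497, 58, 0.014), (0.494, 55, 0.013), (0.491, 50, 0.014), (0.488, 32, 0.015), (0.485, 198, 0.016), (0.482, 244, 0.015), (0.48, 244, 0.014), (0.477, 235, 0.014), (0.476, 132, -0.001), (0.473, 118, -0.001), (0.471, 122, -0.002), (0.468, 122, 0.0), (0.465, 122, 0.001)]
```

```bash
cat >> h.py <<'E'
def front(y): return .4855+.0647*(y-.083)
def go(x,y,z,yaw):
    """turn units about tool z, then shift units (tool axes after the turn), tool pointing down, tool x = -forward"""
    o=observe();R=np.array(o['tool_rot']);cur=np.degrees(np.arctan2(-R[1,0],-R[0,0]))
    a=np.radians(yaw);X=np.array([-np.cos(a),-np.sin(a),0]);Y=np.array([-np.sin(a),np.cos(a),0])
    d=np.array([x,y,z])-o['position']
    print('t',o['time_s'],'turn',round(-(yaw-cur)/5,2),'shift',np.round([d@X/.04,d@Y/.04,-d[2]/.04],2))
E
python3 -c "
from h import *
go(.433,.273,.2,-9.6)"; python3 -m pendant '[[[0,0,0],[0,0,-0.8]]]' 1 40
```

```text
t 1.05 turn -0.79 shift [-8.58 -5.18 -0.01]
time_s: 1.18
position: [0.129, 0.5346, 0.1996]
tool_rot: [[-0.986, 0.165, 0.0], [0.165, 0.986, 0.0], [-0.0, 0.0, -1.0]]
ft_force: [0.5, 0.5, -0.7]
grip_width: 0.0852
gripper_force: 0.0
```

```bash
python3 -m pendant '[[[-1,-0.6,0],[0,0,0]],[[-1,-0.6,0],[0,0,0]],[[-1,-0.6,0],[0,0,0]],[[-1,-0.6,0],[0,0,0]],[[-1,-0.6,0],[0,0,0]],[[-1,-0.6,0],[0,0,0]],[[-1,-0.6,0],[0,0,0]],[[-1,-0.6,0],[0,0,0]]]' |head -2;python3 -m pendant '[[[-0.58,-0.38,0],[0,0,0]],[[0,0,0],[0,0,0]],[[0,0,0],[0,0,0]]]'; python3 -c "
from h import *
go(.433,.273,.06,-9.6)"
```

```text
time_s: 2.17
position: [0.4137, 0.291, 0.1998]
time_s: 2.55
position: [0.4324, 0.2737, 0.1996]
tool_rot: [[-0.986, 0.166, -0.0], [0.166, 0.986, 0.0], [0.0, 0.0, -1.0]]
ft_force: [-0.2, 0.6, 0.3]
grip_width: 0.0853
gripper_force: 0.0
t 2.55 turn 0.01 shift [-0.02 -0.01  3.49]
```

```bash
python3 -m pendant '[[[0,0,0.9],[0,0,0]],[[0,0,0.9],[0,0,0]],[[0,0,0.9],[0,0,0]],[[0,0,0.8],[0,0,0]],[[0,0,0],[0,0,0]]]' |head -2;python3 -m pendant '[[[0,0,0],[0,0,0]],[[0,0,0],[0,0,0]],[[0,0,0],[0,0,0]],[[0,0,0],[0,0,0]],[[0,0,0],[0,0,0]],[[0,0,0],[0,0,0]]]' 0.5 40; python3 -m pendant '[[[0,0,-0.1],[0,0,0]],[[0,0,0],[0,0,-0.6]],[[0,0,0],[0,0,-0.6]],[[0,0,0],[0,0,0]]]';python3 -c "
from h import *
go(front(.273)-.027,.273,.061,-3.7)"
```

```text
time_s: 3.18
position: [0.4312, 0.2737, 0.0583]
time_s: 3.92
position: [0.4337, 0.2736, 0.0613]
tool_rot: [[-0.986, 0.166, 0.003], [0.166, 0.986, 0.001], [-0.003, 0.002, -1.0]]
ft_force: [-1.7, -0.7, 6.2]
grip_width: 0.0591
gripper_force: 43.5
time_s: 4.42
position: [0.433, 0.2733, 0.0639]
tool_rot: [[-0.998, 0.063, 0.0], [0.063, 0.998, 0.0], [-0.0, 0.0, -1.0]]
ft_force: [0.1, 0.2, -2.9]
grip_width: 0.0593
gripper_force: 43.9
t 4.425 turn 0.02 shift [-0.94  0.05  0.07]
```

```bash
python3 -m pendant '[[[-0.4,0,0],[0,0,0]],[[-0.4,0,0],[0,0,0]],[[-0.1,0,0.1],[0,0,0]],[[-0.07,0,0],[0,0,0]],[[0,0,0],[0,0,0]]]'; python3 -m pendant '[[[0,0,0],[0,0,0]],[[0,0,0],[0,0,0]],[[0,0,0],[0,0,0]],[[0,0,0],[0,0,0]],[[0,0,-0.9],[0,0,0]],[[0,0,-0.9],[0,0,0]],[[0.3,0,-0.3],[0,0,0]],[[0,0,0],[0,0,0]]]' 1; python3 -c "
from h import *
cartons(get_image('top'));print(front(.27));go(front(.27)-.085,.27,.1,-3.7)"
```

```text
time_s: 5.05
position: [0.4718, 0.2709, 0.0616]
tool_rot: [[-0.998, 0.063, 0.0], [0.063, 0.998, 0.001], [-0.0, 0.001, -1.0]]
ft_force: [-7.2, -3.1, 20.2]
grip_width: 0.0588
gripper_force: 54.4
time_s: 6.05
position: [0.4588, 0.2717, 0.1435]
tool_rot: [[-0.998, 0.062, -0.0], [0.062, 0.998, 0.0], [0.0, 0.0, -1.0]]
ft_force: [1.0, -0.3, -0.6]
grip_width: 0.0854
gripper_force: 0.0
top [0.427 0.16 ] size [52. 60.] ang 5.8 513
top [0.414 0.024] size [60. 53.] ang 76.1 514
top [ 0.407 -0.081] size [52. 60.] ang 2.0 533
0.4975989
t 6.1 turn 0.03 shift [ 1.15 -0.11  1.07]
```

```bash
python3 -m pendant '[[[0.9,-0.1,0],[0,0,0]],[[0.3,0,0],[0,0,0]],[[0,0,0.5],[0,0,0]],[[0,0,0.55],[0,0,0]],[[0,0,0],[0,0,0]]]' 0.3; python3 -m pendant '[[[-0.3,0,0],[0,0,0]],[[-0.25,0,0],[0,0,0]],[[-0.25,0,0],[0,0,0]],[[-0.25,0,0],[0,0,0]],[[-0.25,0,0],[0,0,0]],[[-0.25,0,0],[0,0,0]]]'
python3 - <<'E'
from h import *
im=get_image('scene');cv2.imwrite('pics/s1.png',im['img'][170:300,300:480].repeat(3,0).repeat(3,1))
E
```

```text
time_s: 6.72
position: [0.411, 0.2703, 0.1]
tool_rot: [[-0.998, 0.062, -0.004], [0.062, 0.998, -0.001], [0.004, -0.002, -1.0]]
ft_force: [0.5, 0.5, 0.7]
grip_width: 0.0255
gripper_force: 0.0
time_s: 7.48
position: [0.4742, 0.2667, 0.1016]
tool_rot: [[-0.998, 0.062, 0.0], [0.062, 0.998, -0.0], [-0.0, -0.0, -1.0]]
ft_force: [0.3, 0.9, -0.5]
grip_width: 0.0253
gripper_force: 0.0
```

View pics/s1.png

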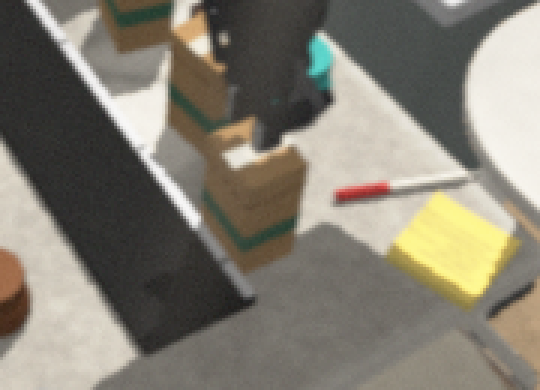

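The crop shows carton A at its strip end (crop pixel ~(255,200)) with the fingers behind its top, starting to lean over the strip. I'll keep pushing.

```bash
python3 -m pendant '[[[-0.3,0,0],[0,0,0]],[[-0.3,0,0],[0,0,0]],[[-0.3,0,0],[0,0,0]],[[-0.3,0,0],[0,0,0]],[[0,0,0],[0,0,0]],[[0,0,0],[0,0,0]]]'
python3 - <<'E'
from h import *
im=get_image('scene');cv2.imwrite('pics/s2.png',im['img'][170:300,300:480].repeat(3,0).repeat(3,1))
E
```

```text
time_s: 8.28
position: [0.5211, 0.2638, 0.1015]
tool_rot: [[-0.998, 0.062, -0.0], [0.062, 0.998, -0.0], [0.0, -0.0, -1.0]]
ft_force: [0.0, 0.5, -0.4]
grip_width: 0.0254
gripper_force: 0.0
```

View pics/s2.png

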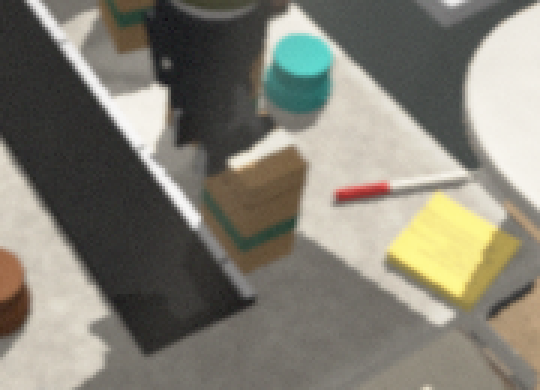

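The carton is still upright and the fingers are near its top edge, at crop (240,150), so I'll check from above.

Run:
```python
from h import *
im=get_image('top');cv2.imwrite('pics/t1.png',im['img'][170:300,200:380].repeat(3,0).repeat(3,1));cartons(im)
s=get_image('scene');P=w(s);m=(P[...,0]>.4)&(P[...,0]<.56)&(P[...,1]>.2)&(P[...,1]<.35)&(P[...,2]>.03)&(P[...,2]<.2)
q=P[m]
for z in np.arange(.03,.2,.015):
    k=abs(q[:,2]-z)<.0075; 
    if k.sum(): print(round(z,3),k.sum(),np.round(np.percentile(q[k],[2,98],axis=0)[:,:2],3).tolist())
```

```text
top [0.427 0.16 ] size [52. 60.] ang 4.9 516
top [0.414 0.024] size [60. 53.] ang 77.0 512
top [ 0.407 -0.081] size [52. 60.] ang 2.5 533
0.03 54 [[0.448, 0.245], [0.497, 0.303]]
0.045 120 [[0.448, 0.244], [0.497, 0.303]]
0.06 140 [[0.448, 0.243], [0.497, 0.303]]
0.075 119 [[0.449, 0.253], [0.497, 0.303]]
0.09 119 [[0.447, 0.261], [0.497, 0.303]]
0.105 142 [[0.444, 0.266], [0.497, 0.303]]
0.12 264 [[0.445, 0.266], [0.495, 0.301]]
0.135 36 [[0.512, 0.25], [0.533, 0.29]]
0.15 80 [[0.514, 0.247], [0.533, 0.292]]
0.165 53 [[0.521, 0.245], [0.534, 0.291]]
0.18 107 [[0.514, 0.224], [0.536, 0.31]]
0.195 89 [[0.514, 0.215], [0.538, 0.315]]
```

View pics/t1.png

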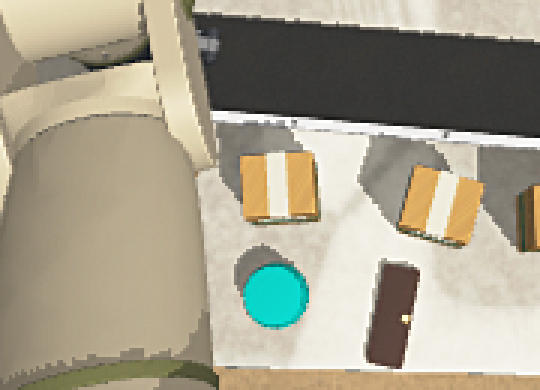

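From above, carton A stands upright against the strip. The fingers passed just over its top, because half-shut tips sit higher than the TCP. I'll retry lower.

```bash
python3 -m pendant '[[[0,0,-0.9],[0,0,0]],[[0.9,0,-0.1],[0,0,0]],[[0.9,0,0],[0,0,0]],[[0.9,-0.1,0],[0,0,0]],[[0.2,0,0.6],[0,0,0]],[[0,0,1],[0,0,0]],[[0,0,0],[0,0,0]]]' 0.1; python3 -c "
from h import *
cartons(get_image('top'));go(front(.271)-.085,.271,.08,-3.7)"
```

```text
time_s: 9.3
position: [0.4038, 0.2665, 0.0762]
tool_rot: [[-0.998, 0.062, -0.005], [0.062, 0.998, -0.002], [0.004, -0.002, -1.0]]
ft_force: [-1.4, -0.2, 0.8]
grip_width: 0.0087
gripper_force: 0.0
top [0.427 0.16 ] size [52. 60.] ang 5.1 513
top [0.414 0.024] size [60. 53.] ang 76.5 516
top [ 0.407 -0.081] size [52. 61.] ang 1.7 536
t 9.35 turn 0.03 shift [-0.18  0.11 -0.06]
```

```bash
python3 -m pendant '[[[-0.3,0.2,0],[0,0,0]],[[-0.3,0,0],[0,0,0]],[[-0.25,0,0],[0,0,0]],[[-0.25,0,0],[0,0,0]],[[-0.25,0,0],[0,0,0]],[[-0.2,0,0],[0,0,0]]]'; python3 -m pendant '[[[-0.2,0,0],[0,0,0]],[[-0.2,0,0],[0,0,0]],[[-0.2,0,0],[0,0,0]],[[0,0,0],[0,0,0]],[[0,0,0],[0,0,0]],[[0,0,0],[0,0,0]]]'
python3 - <<'E'
from h import *
im=get_image('scene');cv2.imwrite('pics/s3.png',im['img'][170:300,300:480].repeat(3,0).repeat(3,1))
E
```

```text
time_s: 10.1
position: [0.4685, 0.271, 0.0776]
tool_rot: [[-0.998, 0.062, 0.0], [0.062, 0.998, -0.0], [-0.0, 0.0, -1.0]]
ft_force: [0.0, 0.4, -0.0]
grip_width: 0.0085
gripper_force: 0.2
time_s: 10.85
position: [0.4914, 0.2697, 0.0776]
tool_rot: [[-0.998, 0.062, -0.0], [0.062, 0.998, -0.0], [0.0, -0.0, -1.0]]
ft_force: [-0.7, -0.1, 0.8]
grip_width: 0.0087
gripper_force: 0.0
```

View pics/s3.png

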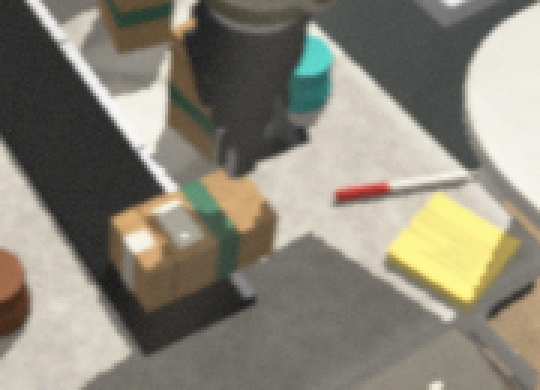

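Carton A now lies over the strip with its top pointing back (crop (190,240)). Carton B is next.

```bash
python3 -m pendant '[[[0.9,0,-0.3],[0,0,0]],[[0,0,-1],[0,0,-0.9]],[[0,0,-1],[0,0,-0.85]],[[0,-0.7,0],[0,0,0]],[[0,-0.7,0],[0,0,0]],[[0,-0.7,0],[0,0,0]],[[0,-0.6,0],[0,0,0]]]' 1|head -3; python3 -c "
from h import *
cartons(get_image('top'));go(.427,.160,.06,5.2)"
```

```text
time_s: 11.78
position: [0.4654, 0.1634, 0.1697]
tool_rot: [[-0.996, -0.09, 0.0], [-0.09, 0.996, -0.0], [-0.0, -0.0, -1.0]]
top [0.442 0.163] size [25. 55.] ang 1.7 214
top [0.414 0.024] size [60. 53.] ang 76.3 512
top [ 0.407 -0.081] size [52. 61.] ang 1.3 531
t 11.825 turn -0.02 shift [0.97 0.05 2.74]
```

```bash
python3 -m pendant '[[[0.97,0.05,0],[0,0,0]],[[0,0,0],[0,0,0]],[[0,0,0.9],[0,0,0]],[[0,0,0.9],[0,0,0]],[[0,0,0.9],[0,0,0]],[[0,0,0],[0,0,0]]]' |head -2;python3 -m pendant '[[[0,0,0],[0,0,0]],[[0,0,0],[0,0,0]],[[0,0,0],[0,0,0]],[[0,0,0],[0,0,0]],[[0,0,0],[0,0,0]],[[0,0,0],[0,0,0]]]' 0.5 40|grep -E "ft|pos|grip"; python3 -m pendant '[[[0,0,-0.1],[0,0,0]],[[0,0,0],[0,0,0.9]],[[0,0,0],[0,0,0.88]],[[0,0,0],[0,0,0]]]';python3 -c "
from h import *
print(front(.16));go(front(.16)-.0265,.16,.061,-3.7)"
```

```text
time_s: 12.58
position: [0.426, 0.1629, 0.0602]
position: [0.4279, 0.1628, 0.0633]
ft_force: [0.7, -1.2, 6.1]
grip_width: 0.0593
gripper_force: 43.2
time_s: 13.82
position: [0.4267, 0.1628, 0.066]
tool_rot: [[-0.998, 0.064, 0.0], [0.064, 0.998, 0.0], [-0.0, 0.0, -1.0]]
ft_force: [-0.3, 0.1, -3.4]
grip_width: 0.0592
gripper_force: 43.9
0.49048189999999997
t 13.825 turn 0.0 shift [-0.93 -0.01  0.12]
```

```bash
python3 -m pendant '[[[-0.4,0,0],[0,0,0]],[[-0.4,0,0],[0,0,0]],[[-0.1,0,0.1],[0,0,0]],[[-0.05,0,0],[0,0,0]],[[0,0,0],[0,0,0]]]'; python3 -m pendant '[[[0,0,0],[0,0,0]],[[0,0,0],[0,0,0]],[[0,0,0],[0,0,0]],[[0,0,0],[0,0,0]],[[0,0,-0.9],[0,0,0]],[[0,0,-0.9],[0,0,0]],[[0,0,-0.3],[0,0,0]],[[0.9,0,0],[0,0,0]]]' 1|head -2;  python3 -m pendant '[[[0.8,0,0],[0,0,0]],[[0,0,0],[0,0,0]],[[0,0,0.9],[0,0,0]],[[0,0,0.8],[0,0,0]],[[0,0,0],[0,0,0]]]' 0.1; python3 -c "
from h import *
cartons(get_image('top'));go(front(.16)-.063,.16,.078,-3.7)"
```

```text
time_s: 14.45
position: [0.4643, 0.1598, 0.0631]
tool_rot: [[-0.998, 0.063, 0.001], [0.063, 0.998, -0.001], [-0.001, -0.001, -1.0]]
ft_force: [-5.3, -4.1, 15.6]
grip_width: 0.059
gripper_force: 46.2
time_s: 15.45
position: [0.4297, 0.1625, 0.1456]
time_s: 16.08
position: [0.3961, 0.1645, 0.0759]
tool_rot: [[-0.998, 0.065, -0.005], [0.065, 0.998, -0.001], [0.005, -0.001, -1.0]]
ft_force: [0.9, -0.7, -0.6]
grip_width: 0.0083
gripper_force: 0.0
top [0.414 0.024] size [60. 52.] ang 75.7 516
top [ 0.407 -0.081] size [52. 61.] ang 2.2 534
t 16.125 turn -0.01 shift [-0.77 -0.07 -0.02]
```

```bash
python3 -m pendant '[[[-0.3,0,0],[0,0,0]],[[-0.3,0,0],[0,0,0]],[[-0.25,0,0],[0,0,0]],[[-0.25,0,0],[0,0,0]],[[-0.25,0,0],[0,0,0]],[[-0.25,0,0],[0,0,0]],[[-0.2,0,0],[0,0,0]],[[-0.2,0,0],[0,0,0]]]'|head -2; python3 -m pendant '[[[-0.2,0,0],[0,0,0]],[[-0.1,0,0],[0,0,0]],[[0,0,0],[0,0,0]],[[0,0,0],[0,0,0]],[[0.9,0,-0.3],[0,0,0]],[[0,0,-1],[0,0,0.9]],[[0,0,-1],[0,0,0.9]],[[0,0,0],[0,0,0.25]]]' 1|grep -E "pos|rot"
python3 - <<'E'
from h import *
im=get_image('scene');cv2.imwrite('pics/s4.png',im['img'][130:300,260:480].repeat(3,0).repeat(3,1))
cartons(get_image('top'));go(.414,.024,.06,-14)
E
```

```text
time_s: 17.12
position: [0.4771, 0.1595, 0.0776]
position: [0.4537, 0.1613, 0.1722]
tool_rot: [[-0.97, 0.242, 0.006], [0.242, 0.97, 0.001], [-0.006, 0.002, -1.0]]
top [0.414 0.024] size [60. 52.] ang 75.7 515
top [ 0.407 -0.081] size [52. 61.] ang 2.1 531
t 18.225 turn 0.01 shift [ 0.1  -3.56  2.73]
```

View pics/s4.png

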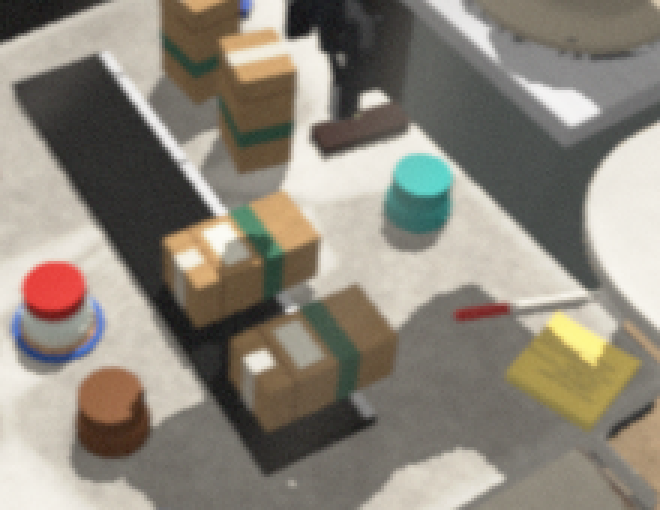

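Cartons A and B both lie on the rest, at crop (310,360) and (240,260). Carton C is next, standing at (255,100).

```bash
python3 -m pendant '[[[0.1,-0.9,0],[0,0,0]],[[0,-0.9,0],[0,0,0]],[[0,-0.9,0],[0,0,0]],[[0,-0.86,0],[0,0,0]],[[0,0,0],[0,0,0]],[[0,0,0],[0,0,0]]]'|head -2;python3 -m pendant '[[[0,0,0.9],[0,0,0]],[[0,0,0.9],[0,0,0]],[[0,0,0.9],[0,0,0]],[[0,0,0],[0,0,0]]]' |head -2;python3 -m pendant '[[[0,0,0],[0,0,0]],[[0,0,0],[0,0,0]],[[0,0,0],[0,0,0]],[[0,0,0],[0,0,0]],[[0,0,0],[0,0,0]],[[0,0,0],[0,0,0]]]' 0.5 40|grep -E "ft|pos|grip"; python3 -m pendant '[[[0,0,-0.1],[0,0,0]],[[0,0,0],[0,0,-0.9]],[[0,0,0],[0,0,-0.9]],[[0,0,0],[0,0,-0.25]],[[0,0,0],[0,0,0]]]';python3 -c "
from h import *
print(front(.024));go(front(.024)-.0265,.024,.061,-3.7)"
```

```text
time_s: 18.98
position: [0.4141, 0.0243, 0.1689]
time_s: 19.48
position: [0.413, 0.025, 0.06]
position: [0.4152, 0.0238, 0.063]
ft_force: [-2.3, 0.5, 7.5]
grip_width: 0.059
gripper_force: 43.8
time_s: 20.85
position: [0.4144, 0.0239, 0.0658]
tool_rot: [[-0.998, 0.066, 0.0], [0.066, 0.998, -0.0], [-0.0, -0.0, -1.0]]
ft_force: [0.7, 1.1, -3.0]
grip_width: 0.0591
gripper_force: 44.1
0.48168269999999996
t 20.85 turn -0.01 shift [-1.02  0.07  0.12]
```

```bash
python3 -m pendant '[[[-0.4,0,0],[0,0,0]],[[-0.4,0,0],[0,0,0]],[[-0.15,0.07,0.1],[0,0,0]],[[-0.09,0,0],[0,0,0]],[[0,0,0],[0,0,0]]]'|grep -E "pos|ft|grip"; python3 -m pendant '[[[0,0,0],[0,0,0]],[[0,0,0],[0,0,0]],[[0,0,0],[0,0,0]],[[0,0,0],[0,0,0]],[[0,0,-0.9],[0,0,0]],[[0,0,-0.9],[0,0,0]],[[0,0,-0.3],[0,0,0]],[[0.9,0,0],[0,0,0]]]' 1|head -2;  python3 -m pendant '[[[0.8,0,0],[0,0,0]],[[0,0,0],[0,0,0]],[[0,0,0.9],[0,0,0]],[[0,0,0.8],[0,0,0]],[[0,0,0],[0,0,0]]]' 0.1|head -2; python3 -c "
from h import *
cartons(get_image('top'));go(front(.024)-.005,.024,.078,-3.7)"
```

```text
position: [0.4559, 0.0231, 0.0632]
ft_force: [-6.2, -6.0, 20.3]
grip_width: 0.0594
gripper_force: 47.5
time_s: 22.48
position: [0.4211, 0.026, 0.1456]
time_s: 23.1
position: [0.3876, 0.0285, 0.0761]
top [0.474 0.023] size [18. 58.] ang 1.2 98
top [ 0.407 -0.099] size [52. 25.] ang 2.4 183
t 23.15 turn -0.0 shift [-2.21  0.03 -0.02]
```

Next, tip carton C and then take carton D (yaw 2.2).

```bash
python3 -m pendant '[[[-0.3,0,0],[0,0,0]],[[-0.3,0,0],[0,0,0]],[[-0.25,0,0],[0,0,0]],[[-0.25,0,0],[0,0,0]],[[-0.25,0,0],[0,0,0]],[[-0.25,0,0],[0,0,0]],[[-0.2,0,0],[0,0,0]],[[-0.2,0,0],[0,0,0]]]'|head -2; python3 -m pendant '[[[-0.2,0,0],[0,0,0]],[[-0.1,0,0],[0,0,0]],[[0,0,0],[0,0,0]],[[0,0,0],[0,0,0]],[[0.9,0,-0.3],[0,0,0]],[[0,0,-1],[0,0,-0.9]],[[0,0,-1],[0,0,-0.3]],[[0,0,0],[0,0,0]]]' 1|grep -E "pos|rot"
python3 - <<'E'
from h import *
cartons(get_image('top'));go(.407,-.081,.06,2.2)
E
```

```text
time_s: 24.15
position: [0.4686, 0.0232, 0.0776]
position: [0.4452, 0.0246, 0.172]
tool_rot: [[-0.999, -0.04, 0.006], [-0.04, 0.999, -0.001], [-0.006, -0.001, -1.0]]
top [ 0.408 -0.104] size [49. 15.] ang 1.7 93
t 25.2 turn 0.01 shift [ 1.03 -2.61  2.76]
```

```bash
python3 -m pendant '[[[0.5,-0.9,0],[0,0,0]],[[0.5,-0.9,0],[0,0,0]],[[0.03,-0.8,0],[0,0,0]],[[0,0,0],[0,0,0]],[[0,0,0],[0,0,0]]]'|head -2;python3 -m pendant '[[[0,0,0.9],[0,0,0]],[[0,0,0.9],[0,0,0]],[[0,0,0.9],[0,0,0]],[[0,0,0],[0,0,0]]]' |head -2;python3 -m pendant '[[[0,0,0],[0,0,0]],[[0,0,0],[0,0,0]],[[0,0,0],[0,0,0]],[[0,0,0],[0,0,0]],[[0,0,0],[0,0,0]],[[0,0,0],[0,0,0]]]' 0.5 40|grep -E "ft|pos|grip"; python3 -m pendant '[[[0,0,-0.1],[0,0,0]],[[0,0,0],[0,0,0.9]],[[0,0,0],[0,0,0.28]],[[0,0,0],[0,0,0]]]';python3 -c "
from h import *
print(front(-.078));go(front(-.078)-.0265,-.078,.061,-3.7)"
```

```text
time_s: 25.82
position: [0.4067, -0.0801, 0.1688]
time_s: 26.32
position: [0.4057, -0.0792, 0.0601]
position: [0.4079, -0.0811, 0.063]
ft_force: [-1.6, 0.4, 7.4]
grip_width: 0.0589
gripper_force: 43.5
time_s: 27.58
position: [0.4071, -0.0808, 0.0658]
tool_rot: [[-0.998, 0.062, 0.0], [0.062, 0.998, -0.0], [-0.0, -0.0, -1.0]]
ft_force: [0.1, -0.2, -2.3]
grip_width: 0.0589
gripper_force: 44.1
0.4750833
t 27.575 turn 0.03 shift [-1.03  0.14  0.12]
```

```bash
python3 -m pendant '[[[-0.4,0.1,0],[0,0,0]],[[-0.4,0.04,0],[0,0,0]],[[-0.15,0,0.1],[0,0,0]],[[-0.09,0,0],[0,0,0]],[[0,0,0],[0,0,0]]]'|grep -E "pos|ft|grip"; python3 -m pendant '[[[0,0,0],[0,0,0]],[[0,0,0],[0,0,0]],[[0,0,0],[0,0,0]],[[0,0,0],[0,0,0]],[[0,0,-0.9],[0,0,0]],[[0,0,-0.9],[0,0,0]],[[0,0,-0.3],[0,0,0]],[[0.9,0,0],[0,0,0]]]' 1|head -2;  python3 -m pendant '[[[0.8,0,0],[0,0,0]],[[0,0,0],[0,0,0]],[[0,0,0.9],[0,0,0]],[[0,0,0.8],[0,0,0]],[[0,0,0],[0,0,0]]]' 0.1|head -2; python3 -c "
from h import *
cartons(get_image('top'));go(front(-.078)-.005,-.078,.078,-3.7)"
```

```text
position: [0.4486, -0.0783, 0.063]
ft_force: [-6.8, -0.8, 20.3]
grip_width: 0.0587
gripper_force: 47.6
time_s: 29.2
position: [0.4139, -0.076, 0.1457]
time_s: 29.82
position: [0.3805, -0.0731, 0.0761]
t 29.875 turn 0.02 shift [-2.22  0.03 -0.02]
```

```bash
python3 -m pendant '[[[-0.3,-0.05,0],[0,0,0]],[[-0.3,0,0],[0,0,0]],[[-0.25,0,0],[0,0,0]],[[-0.25,0,0],[0,0,0]],[[-0.25,0,0],[0,0,0]],[[-0.25,0,0],[0,0,0]],[[-0.2,0,0],[0,0,0]],[[-0.2,0,0],[0,0,0]]]'|head -2; python3 -m pendant '[[[-0.2,0,0],[0,0,0]],[[-0.1,0,0],[0,0,0]],[[0,0,0],[0,0,0]],[[0,0,0],[0,0,0]],[[0.9,0,-0.3],[0,0,0]],[[0.5,0,-1],[0,0,0]],[[0,-0.6,-1],[0,0,0]],[[0,-1,-0.5],[0,0,0]]]' 1|grep -E "pos|rot"
python3 - <<'E'
from h import *
im=get_image('scene');cv2.imwrite('pics/s5.png',cv2.resize(im['img'][90:300,180:460],(784,588)))
P=w(im)
t=get_image('top');Q=w(t);cv2.imwrite('pics/t5.png',cv2.resize(t['img'][100:260,190:430],(720,480)))
for n,p in (('top',Q),):
    m=((p[...,2]>.054)&(p[...,2]<.075)&(p[...,0]>.4)&(p[...,0]<.63)&(p[...,1]>-.2)&(p[...,1]<.36)).astype(np.uint8)
    k,l,s,c=cv2.connectedComponentsWithStats(m)
    for i in range(1,k):
        if s[i,4]<80: continue
        q=p[l==i];r=cv2.minAreaRect((q[:,:2]*1000).astype(np.float32));b=cv2.boxPoints(r)
        A=np.c_[q[:,:2],np.ones(len(q))];co=np.linalg.lstsq(A,q[:,2],rcond=None)[0]
        c0=np.array(r[0])/1000
        print(n,np.round(r[0]),np.round(r[1]),round(r[2],1),'zmed',round(float(np.median(q[:,2])),3),'slope',np.round(co[:2],3),'foot x rel',round(min(b[:,0])-1000*front(c0[1])))
for q in['jar_red_mid','jar_blue_mid','coaster_red_top','coaster_blue_top']: lm('top',q,3);lm('scene',q,3)
E
```

```text
time_s: 30.88
position: [0.4613, -0.0806, 0.0776]
position: [0.4129, -0.142, 0.1919]
tool_rot: [[-0.998, 0.061, 0.003], [0.061, 0.998, -0.002], [-0.003, -0.002, -1.0]]
top [522. 266.] [ 61. 115.] 86.2 zmed 0.065 slope [0.003 0.015] foot x rel -35
top [515. 155.] [ 60. 116.] 86.5 zmed 0.065 slope [0.002 0.005] foot x rel -35
top [506.  20.] [ 60. 115.] 86.5 zmed 0.065 slope [0.005 0.002] foot x rel -35
top [500. -81.] [ 61. 116.] 86.3 zmed 0.065 slope [ 0.009 -0.005] foot x rel -34
top jar_red_mid 0.73 [0.335 0.167 0.023]
top jar_red_mid 0.71 [0.674 0.218 0.023]
top jar_red_mid 0.65 [0.665 0.109 0.028]
scene jar_red_mid 0.66 [0.34  0.166 0.025]
scene jar_red_mid 0.57 [0.661 0.105 0.027]
scene jar_red_mid 0.57 [0.674 0.224 0.023]
top jar_blue_mid 0.74 [ 0.667 -0.083  0.032]
scene jar_blue_mid 0.62 [0.46  0.271 0.008]
scene jar_blue_mid 0.61 [ 0.67  -0.087  0.029]
top coaster_red_top 0.44 [ 0.663 -0.088  0.005]
top coaster_red_top 0.16 [ 0.669 -0.085  0.028]
top coaster_blue_top 0.66 [ 0.664 -0.083  0.029]
top coaster_blue_top 0.52 [0.664 0.11  0.003]
```

View pics/s5.png

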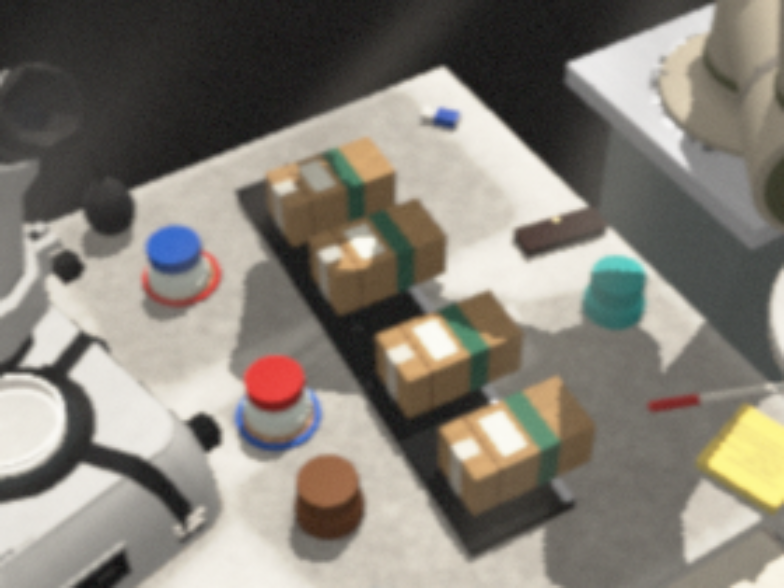

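All four cartons lie square on the rest, but their feet overhang the strip by about 33 mm, just past the limit. I'll push each foot about 25 mm further in, starting with D, the farthest from the scene camera.

```bash
python3 -c "
from h import *
go(front(-.077)-.07,-.077,.015,-3.7)
for y in(-.077,.024,.159,.270): print(y,round(front(y)-.07,3),round(front(y)-.019,3))"
```

```text
t 32.375 turn 0.03 shift [0.29 1.58 4.36]
-0.077 0.405 0.456
0.024 0.412 0.463
0.159 0.42 0.471
0.27 0.428 0.479
```

```bash
python3 -m pendant '[[[0.29,0.8,0],[0,0,0]],[[0,0.78,0],[0,0,0]],[[0,0,1],[0,0,0]],[[0,0,1],[0,0,0]],[[0,0,1],[0,0,0]],[[0,0,0.9],[0,0,0]],[[0,0,0.4],[0,0,0]],[[0,0,0],[0,0,0]]]' 0.3|grep -E "pos|ft"; python3 -m pendant '[[[-0.3,0,0],[0,0,0]],[[-0.3,0,0],[0,0,0]],[[-0.2,0,0],[0,0,0]],[[-0.2,0,0],[0,0,0]],[[-0.2,0,0],[0,0,0]],[[-0.08,0,0],[0,0,0]],[[0,0,0],[0,0,0]]]'|grep -E "pos|ft";python3 - <<'E'
from h import *
t=get_image('top')
for d in landmark_of('top','carton_1_mid'): 
  p=d['point'];print(round(d['conf'],2),np.round(p,3),'mid rel',round((p[0]-front(p[1]))*1000))
s=get_image('scene');Q=w(s)
for d in landmark_of('scene','carton_1_mid'): 
  p=d['point'];print(round(d['conf'],2),np.round(p,3),'mid rel',round((p[0]-front(p[1]))*1000))
E
```

```text
position: [0.4047, -0.0773, 0.0168]
ft_force: [0.2, 1.4, -0.0]
position: [0.4568, -0.0812, 0.0176]
ft_force: [-0.0, 0.1, 0.3]
0.63 [ 0.525 -0.081  0.037] mid rel 50
0.54 [0.489 0.085 0.01 ] mid rel 3
0.67 [ 0.528 -0.082  0.041] mid rel 53
```

```bash
python3 -m pendant '[[[0.7,0,0],[0,0,0]],[[0.6,0,0],[0,0,0]],[[0,0.9,0],[0,0,0]],[[0,0.9,0],[0,0,0]],[[0,0.75,0],[0,0,0]],[[0,0,0],[0,0,0]]]'|grep -E "pos|ft"; python3 -m pendant '[[[-0.3,0,0],[0,0,0]],[[-0.3,0,0],[0,0,0]],[[-0.2,0,0],[0,0,0]],[[-0.2,0,0],[0,0,0]],[[-0.2,0,0],[0,0,0]],[[-0.08,0,0],[0,0,0]],[[0,0,0],[0,0,0]]]'|grep -E "pos|ft"; python3 -m pendant '[[[0.7,0,0],[0,0,0]],[[0.6,0,0],[0,0,0]],[[0,0.9,0],[0,0,0]],[[0,0.9,0],[0,0,0]],[[0,0.9,0],[0,0,0]],[[0,0.69,0],[0,0,0]],[[0,0,0],[0,0,0]]]'|grep -E "pos|ft"; python3 -c "
from h import *
go(.471,.155,.015,-3.7)"
```

```text
position: [0.4107, 0.0253, 0.0177]
ft_force: [0.4, -0.2, -0.3]
position: [0.4624, 0.0207, 0.0176]
ft_force: [-0.3, 0.3, -0.1]
position: [0.4187, 0.1606, 0.0177]
ft_force: [0.1, 1.1, -0.6]
t 36.95 turn 0.05 shift [-1.31 -0.05  0.07]
```

```bash
python3 -m pendant '[[[-0.3,0,0],[0,0,0]],[[-0.3,0,0],[0,0,0]],[[-0.2,0,0],[0,0,0]],[[-0.2,0,0],[0,0,0]],[[-0.2,0,0],[0,0,0]],[[-0.1,0,0],[0,0,0]],[[0,0,0],[0,0,0]]]'|grep -E "pos|ft"; python3 -m pendant '[[[0.7,0,0],[0,0,0]],[[0.6,0,0],[0,0,0]],[[0,0.9,0],[0,0,0]],[[0,0.9,0],[0,0,0]],[[0,0.97,0],[0,0,0]],[[0,0,0],[0,0,0]]]'|grep -E "pos|ft"; python3 -m pendant '[[[-0.3,0,0],[0,0,0]],[[-0.3,0,0],[0,0,0]],[[-0.2,0,0],[0,0,0]],[[-0.2,0,0],[0,0,0]],[[-0.2,0,0],[0,0,0]],[[-0.1,0,0],[0,0,0]],[[0,0,0],[0,0,0]]]'|grep -E "pos|ft"; python3 -m pendant '[[[0.9,0,0],[0,0,0]],[[0,0,-0.9],[0,0,0]],[[0,0,-0.9],[0,0,0]],[[0,0,-0.9],[0,0,0]],[[0,0,-0.9],[0,0,0]],[[0,0,-0.9],[0,0,0]],[[0.7,0,-0.3],[0,0,0]],[[0,0,0],[0,0,0]]]' 1 |grep -E "pos|ft"
python3 - <<'E'
from h import *
t=get_image('top');p=w(t)
m=((p[...,2]>.054)&(p[...,2]<.075)&(p[...,0]>.4)&(p[...,0]<.65)&(p[...,1]>-.2)&(p[...,1]<.36)).astype(np.uint8)
k,l,s,c=cv2.connectedComponentsWithStats(m)
for i in range(1,k):
        if s[i,4]<80: continue
        q=p[l==i];r=cv2.minAreaRect((q[:,:2]*1000).astype(np.float32))
        print(np.round(r[0]),np.round(r[1]),round(r[2],1),'zmed',round(float(np.median(q[:,2])),3),'mid rel',round(r[0][0]-1000*front(r[0][1]/1000)))
# jars and coasters by colour
hsv=cv2.cvtColor(t['img'],cv2.COLOR_BGR2HSV)
for n,mm in (('red',((hsv[...,0]<8)|(hsv[...,0]>172))&(hsv[...,1]>140)),('blue',(abs(hsv[...,0].astype(int)-110)<12)&(hsv[...,1]>140))):
  for zl,zh in((-.005,.012),(.035,.065)):
    k=mm&(p[...,2]>zl)&(p[...,2]<zh)&(p[...,0]>.6)&(p[...,0]<.72)&(abs(p[...,1])<.2)
    if k.sum()>8:
        (cx,cy),rad=cv2.minEnclosingCircle((p[k][:,:2]*1000).astype(np.float32));print(n,zl,k.sum(),round(cx),round(cy),round(rad))
o=observe();print(np.round(o['position'],3),o['time_s'])
E
```

```text
position: [0.471, 0.156, 0.0176]
ft_force: [0.5, 0.1, 0.1]
position: [0.4257, 0.2718, 0.0177]
ft_force: [-0.6, 0.2, -0.4]
position: [0.478, 0.2666, 0.0176]
ft_force: [-0.5, 0.3, -0.3]
position: [0.4129, 0.271, 0.2108]
ft_force: [0.5, -0.5, 0.6]
[548. 266.] [ 61. 116.] 86.0 zmed 0.065 mid rel 51
[541. 153.] [ 60. 115.] 86.4 zmed 0.065 mid rel 51
[532.  19.] [ 60. 115.] 86.0 zmed 0.065 mid rel 51
[527. -82.] [ 61. 116.] 86.6 zmed 0.065 mid rel 52
red -0.005 101 664 -87 37
red 0.035 277 629 134 25
blue -0.005 79 664 109 37
blue 0.035 265 667 -84 25
[0.414 0.271 0.21 ] 40.5
```

All four cartons are now well inside the limits (middles about 51 mm in). The red jar has been knocked to (0.629, 0.134). I'll park red at (0.655, 0.012), then move blue, then red.

```bash
python3 -c "
from h import *
go(.629,.134,.012,-3.7)"; python3 -m pendant '[[[-0.8,-0.5,0],[0,0,0]],[[-0.8,-0.5,0],[0,0,0]],[[-0.8,-0.5,0],[0,0,0]],[[-0.8,-0.5,0],[0,0,0]],[[-0.8,-0.5,0],[0,0,0]],[[-0.8,-0.5,0],[0,0,0]],[[-0.4,0,0],[0,0,0]],[[0,0,0],[0,0,0]]]' 1 40 |grep -E "pos|ft"; python3 -c "
from h import *
go(.629,.134,.012,-3.7)"
```

```text
t 40.5 turn 0.02 shift [-5.6  -3.07  4.95]
position: [0.6145, 0.1371, 0.2079]
ft_force: [-0.8, 0.0, -0.2]
t 41.5 turn 0.01 shift [-0.37 -0.05  4.9 ]
```

```bash
python3 -m pendant '[[[-0.37,-0.05,0.6],[0,0,0]],[[0,0,0.9],[0,0,0]],[[0,0,0.9],[0,0,0]],[[0,0,0.9],[0,0,0]],[[0,0,0.8],[0,0,0]],[[0,0,0.4],[0,0,0]],[[0,0,0.4],[0,0,0]],[[0,0,0],[0,0,0]]]' |grep -E "pos|ft";python3 -m pendant '[[[0,0,0],[0,0,0]],[[0,0,0],[0,0,0]],[[0,0,0],[0,0,0]],[[0,0,0],[0,0,0]],[[0,0,0],[0,0,0]],[[0,0,0],[0,0,0]]]' 0.4 40|grep -E "ft|pos|grip";python3 -m pendant '[[[0,0,-0.3],[0,0,0]],[[0,0,-0.3],[0,0,0]],[[0,0,0],[0,0,0]]]' |grep -E "pos|ft|grip"; python3 -c "
from h import *
go(.655,.012,.013,-3.7)"
```

```text
position: [0.628, 0.1349, 0.013]
ft_force: [0.8, 0.1, -0.2]
position: [0.6307, 0.1332, 0.0175]
ft_force: [-2.1, -8.3, 19.0]
grip_width: 0.034
gripper_force: 12.0
position: [0.6289, 0.1351, 0.0387]
ft_force: [-0.7, -1.2, 0.1]
grip_width: 0.0341
gripper_force: 0.0
t 43.625 turn 0.02 shift [-0.85 -3.03  0.64]
```

```bash
python3 -m pendant '[[[0,0,-0.9],[0,0,0]],[[0,0,-0.9],[0,0,0]],[[0,0,-0.9],[0,0,0]],[[1,0,-0.9],[0,0,0]],[[1,0,0],[0,0,0]],[[1,0,0],[0,0,0]],[[1,0,0],[0,0,0]],[[0,0,0],[0,0,0]]]' 1 |grep -E "pos"
python3 - <<'E'
from h import *
s=get_image('scene');cv2.imwrite('pics/s6.png',cv2.resize(s['img'][130:310,180:460],(784,504)))
t=get_image('top');lm('top','jar_red_mid');lm('scene','jar_red_mid')
E
```

```text
position: [0.4665, 0.1454, 0.1818]
top jar_red_mid 0.94 [0.672 0.22  0.023]
top jar_red_mid 0.59 [0.634 0.138 0.027]
scene jar_red_mid 0.88 [0.671 0.22  0.025]
scene jar_red_mid 0.65 [ 0.525 -0.085  0.039]
scene jar_red_mid 0.59 [0.335 0.168 0.025]
scene jar_red_mid 0.56 [0.634 0.131 0.028]
```

View pics/s6.png

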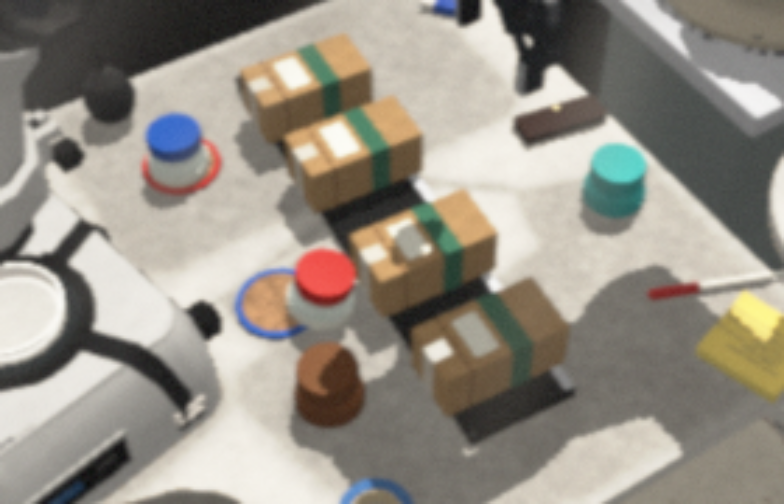

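The red jar stands upright at crop (323,290), partly over the rim of the empty blue coaster. My grip closed too high on it. I'll measure the real fingertip height against the TCP.

```bash
cat >> h.py <<'E'
def tip():
    P=w(get_image('scene'));o=observe();c=o['position']
    m=(abs(P[...,0]-c[0])<.04)&(abs(P[...,1]-c[1])<.075)&(P[...,2]>c[2]-.03)&(P[...,2]<c[2]+.15)
    z=np.sort(P[m][:,2]);print('tcp',np.round(c,4),'gw',o['grip_width'],'n',len(z),'lowest',np.round(z[[3,10,20,40]]-c[2],4))
E
python3 -c "
from h import *
tip()"; python3 -m pendant '[[[0,0,0],[0,0,0]],[[0,0,0],[0,0,0]],[[0,0,0],[0,0,0]],[[0,0,0],[0,0,0]]]' 0.6 >/dev/null; python3 -c "
from h import *
tip()"; python3 -m pendant '[[[0,0,0],[0,0,0]],[[0,0,0],[0,0,0]],[[0,0,0],[0,0,0]],[[0,0,0],[0,0,0]]]' 0.3 >/dev/null; python3 -c "
from h import *
tip()
t=get_image('top');p=w(t)
hsv=cv2.cvtColor(t['img'],cv2.COLOR_BGR2HSV)
mm=((hsv[...,0]<8)|(hsv[...,0]>172))&(hsv[...,1]>140)
k=mm&(p[...,2]>.03)&(p[...,2]<.075)&(p[...,0]>.58)&(p[...,0]<.72)&(abs(p[...,1])<.2)
print(cv2.minEnclosingCircle((p[k][:,:2]*1000).astype(np.float32)),np.linalg.lstsq(np.c_[p[k][:,:2],np.ones(k.sum())],p[k][:,2],rcond=None)[0],np.median(p[k][:,2]))"
```

```text
tcp [0.4695 0.1449 0.1813] gw 0.08530710425827519 n 1144 lowest [0.0446 0.0462 0.0482 0.0527]
tcp [0.4687 0.145  0.1816] gw 0.050949425442046295 n 1152 lowest [0.0351 0.0365 0.0394 0.0425]
tcp [0.4687 0.145  0.1816] gw 0.02576013584244212 n 1060 lowest [0.0323 0.0338 0.0369 0.0416]
((628.8772583007812, 136.26573181152344), 25.12114143371582) [ 0.16845703 -0.10269918 -0.03991331] 0.05444981901086354
```

The tips actually sit about 31 to 44 mm above the reported TCP, so everything so far has been gripped higher than I thought. The jar also leans on the coaster rim. I'll grip lower, watching the force.

```bash
python3 -m pendant '[[[-1,-0.05,0],[0,0,0]],[[-1,0,0],[0,0,0]],[[-1,0,0],[0,0,0]],[[-1,0,0],[0,0,0]],[[0,0,0],[0,0,0]],[[0,0,0],[0,0,0]]]' 1 40 |grep -E "pos"; python3 -c "
from h import *
go(.633,.134,-.01,-3.7)"
```

```text
position: [0.6276, 0.133, 0.1814]
t 46.775 turn 0.02 shift [-0.13  0.03  4.78]
```

```bash
python3 -m pendant '[[[-0.13,0.03,0.9],[0,0,0]],[[0,0,0.9],[0,0,0]],[[0,0,0.9],[0,0,0]],[[0,0,0.9],[0,0,0]],[[0,0,0.6],[0,0,0]],[[0,0,0.3],[0,0,0]],[[0,0,0.28],[0,0,0]],[[0,0,0],[0,0,0]]]' |grep -E "pos|ft";python3 -m pendant '[[[0,0,0.1],[0,0,0]],[[0,0,0.1],[0,0,0]],[[0,0,0],[0,0,0]]]'|grep -E "ft|pos"; python3 -c "
from h import *
tip()"
```

```text
position: [0.6332, 0.1338, -0.0096]
ft_force: [-0.1, -0.4, 0.4]
position: [0.6334, 0.1337, -0.0177]
ft_force: [-0.0, -0.6, -0.3]
tcp [ 0.6335  0.1337 -0.0176] gw 0.08544488522137962 n 1674 lowest [0.0117 0.0129 0.0134 0.014 ]
```

```bash
python3 -m pendant '[[[0,0,0],[0,0,0]],[[0,0,0],[0,0,0]],[[0,0,0],[0,0,0]],[[0,0,0],[0,0,0]],[[0,0,0],[0,0,0]],[[0,0,0],[0,0,0]]]' 0.4 40|grep -E "ft|pos|grip";python3 -m pendant '[[[0,0,-0.4],[0,0,0]],[[0,0,-0.4],[0,0,0]],[[0,0,0],[0,0,0]]]' |grep -E "pos|ft|grip"; python3 -c "
from h import *
go(.655,.012,-.018,-3.7)"
```

```text
position: [0.6336, 0.1341, -0.017]
ft_force: [-1.2, 2.7, 6.4]
grip_width: 0.0545
gripper_force: 41.5
position: [0.6345, 0.1336, 0.0163]
ft_force: [0.0, -0.3, -0.7]
grip_width: 0.0548
gripper_force: 42.5
t 49.325 turn 0.02 shift [-0.71 -3.    0.86]
```

```bash
python3 -m pendant '[[[-0.2,-0.5,0],[0,0,0]],[[-0.2,-0.5,0],[0,0,0]],[[-0.2,-0.5,0],[0,0,0]],[[-0.11,-0.5,0],[0,0,0]],[[0,-0.5,0],[0,0,0]],[[0,-0.5,0],[0,0,0]],[[0,0,0.4],[0,0,0]],[[0,0,0.4],[0,0,0]]]' |grep -E "pos|ft|grip";python3 -m pendant '[[[0,0,0],[0,0,0]],[[0,0,0.03],[0,0,0]],[[0,0,0],[0,0,0]]]' |grep -E "pos|ft|grip"; python3 -m pendant '[[[0,0,0],[0,0,0]],[[0,0,0],[0,0,0]],[[0,0,0],[0,0,0]],[[0,0,0],[0,0,0]],[[0,0,-0.9],[0,0,0]],[[0,0,-0.9],[0,0,0]],[[0,0,-0.9],[0,0,0]],[[0,0,0],[0,0,0]]]' 1 |grep -E "pos|ft|grip"; python3 -c "
from h import *
go(.667,-.084,-.014,-3.7)"
```

```text
position: [0.6543, 0.0124, -0.0186]
ft_force: [10.4, -5.7, 23.2]
grip_width: 0.0548
gripper_force: 41.9
position: [0.6539, 0.0127, -0.0192]
ft_force: [-0.6, 0.5, -2.0]
grip_width: 0.0545
gripper_force: 42.4
position: [0.6557, 0.012, 0.0924]
ft_force: [1.0, -0.4, -0.1]
grip_width: 0.0856
gripper_force: 0.0
t 51.7 turn 0.02 shift [-0.44 -2.38  2.66]
```

```bash
python3 -m pendant '[[[-0.2,-0.8,0],[0,0,0]],[[-0.2,-0.8,0],[0,0,0]],[[-0.04,-0.78,0],[0,0,0]],[[0,0,0],[0,0,0]],[[0,0,0.9],[0,0,0]],[[0,0,0.9],[0,0,0]],[[0,0,0.5],[0,0,0]],[[0,0,0.35],[0,0,0]]]' |grep -E "pos|ft";python3 -m pendant '[[[0,0,0],[0,0,0]],[[0,0,0],[0,0,0]],[[0,0,0],[0,0,0]],[[0,0,0],[0,0,0]],[[0,0,0],[0,0,0]],[[0,0,0],[0,0,0]],[[0,0,0],[0,0,0]]]' 0.4 40|grep -E "ft|pos|grip";python3 -m pendant '[[[0,0,-0.9],[0,0,0]],[[0,0,-0.9],[0,0,0]],[[0,0,-0.9],[0,0,0]],[[0,0,0],[0,0,0]]]' |grep -E "pos|ft|grip"; python3 -c "
from h import *
go(.664,.109,-.013,-3.7)"
```

```text
position: [0.6652, -0.0829, -0.0184]
ft_force: [0.6, -0.2, 0.2]
position: [0.6665, -0.084, -0.0154]
ft_force: [-0.8, 0.9, 7.1]
grip_width: 0.0539
gripper_force: 42.7
position: [0.6671, -0.0843, 0.0941]
ft_force: [0.5, 0.4, -2.9]
grip_width: 0.0538
gripper_force: 42.3
t 54.075 turn 0.02 shift [0.39 4.82 2.68]
```

```bash
python3 -m pendant '[[[0.1,0.8,0],[0,0,0]],[[0.1,0.8,0],[0,0,0]],[[0.1,0.8,0],[0,0,0]],[[0.09,0.8,0],[0,0,0]],[[0,0.8,0],[0,0,0]],[[0,0.6,0],[0,0,0]],[[0,0.22,0],[0,0,0]],[[0,0,0],[0,0,0]]]' |grep -E "pos|ft|grip";python3 -m pendant '[[[0,0,0.9],[0,0,0]],[[0,0,0.8],[0,0,0]],[[0,0,0.4],[0,0,0]],[[0,0,0.2],[0,0,0]],[[0,0,0],[0,0,0]]]' |grep -E "pos|ft|grip"; python3 -c "
from h import *
go(.664,.109,-.0155,-3.7)"
```

```text
position: [0.6623, 0.1093, 0.0907]
ft_force: [-0.0, 0.1, -2.2]
grip_width: 0.054
gripper_force: 42.3
position: [0.6627, 0.1092, -0.0004]
ft_force: [-0.0, -0.9, -0.7]
grip_width: 0.0539
gripper_force: 42.3
t 55.7 turn 0.01 shift [-0.03 -0.    0.38]
```

```bash
python3 -m pendant '[[[-0.03,0,0.2],[0,0,0]],[[0,0,0.13],[0,0,0]],[[0,0,0.05],[0,0,0]],[[0,0,0],[0,0,0]]]' |grep -E "pos|ft|grip";python3 -m pendant '[[[0,0,0],[0,0,0]],[[0,0,0],[0,0,0]],[[0,0,0],[0,0,0]],[[0,0,0],[0,0,0]],[[0,0,-0.9],[0,0,0]],[[0,0,-0.9],[0,0,0]],[[0,0,-0.9],[0,0,0]],[[1,0,-0.5],[0,0,0]]]' 1 |grep -E "pos|ft"; python3 -m pendant '[[[1,0,0],[0,0,0]],[[1,0,0],[0,0,0]],[[1,0,0],[0,0,0]],[[0,0,0],[0,0,0]]]'|grep pos
cat >> h.py <<'E'
def caps():
    t=get_image('top');p=w(t);hsv=cv2.cvtColor(t['img'],cv2.COLOR_BGR2HSV)
    for n,mm in (('red',((hsv[...,0]<8)|(hsv[...,0]>172))&(hsv[...,1]>140)),('blue',(abs(hsv[...,0].astype(int)-110)<12)&(hsv[...,1]>140))):
        k=mm&(p[...,2]>.035)&(p[...,2]<.075)&(p[...,0]>.58)&(p[...,0]<.75)&(abs(p[...,1])<.2)
        if k.sum()<20: print(n,'hidden');continue
        print(n,cv2.minEnclosingCircle((p[k][:,:2]*1000).astype(np.float32)),'plane',np.round(np.linalg.lstsq(np.c_[p[k][:,:2],np.ones(k.sum())],p[k][:,2],rcond=None)[0][:2],3),'z',np.median(p[k][:,2]),k.sum())
    return t
E
python3 -c "
from h import *
caps();go(.655,.012,-.018,-3.7)"
```

```text
position: [0.6636, 0.1094, -0.0154]
ft_force: [-2.2, -0.7, 3.3]
grip_width: 0.0536
gripper_force: 43.2
position: [0.6252, 0.1115, 0.1136]
ft_force: [0.1, -0.4, -0.4]
position: [0.5018, 0.1198, 0.1124]
red ((654.9166259765625, 11.628904342651367), 25.48861312866211) plane [ 0.043 -0.002] z 0.04868692836740163 271
blue ((693.1888427734375, 112.21835327148438), 43.36654281616211) plane [-0.018  0.025] z 0.05292714022803657 178
t 57.75 turn 0.02 shift [-3.95 -2.44  3.26]
```

```bash
python3 -m pendant '[[[-0.8,-0.5,0],[0,0,0]],[[-0.8,-0.5,0],[0,0,0]],[[-0.8,-0.5,0],[0,0,0]],[[-0.8,-0.5,0],[0,0,0]],[[-0.75,-0.44,0],[0,0,0]],[[0,0,0],[0,0,0]],[[0,0,0],[0,0,0]]]' |grep -E "pos|ft"; python3 -c "
from h import *
go(.655,.012,-.018,-3.7)"
```

```text
position: [0.6555, 0.0123, 0.1116]
ft_force: [0.4, -0.5, 0.1]
t 58.625 turn 0.02 shift [ 0.01 -0.01  3.24]
```

```bash
python3 -m pendant '[[[0,0,0.9],[0,0,0]],[[0,0,0.9],[0,0,0]],[[0,0,0.8],[0,0,0]],[[0,0,0.4],[0,0,0]],[[0,0,0.24],[0,0,0]],[[0,0,0],[0,0,0]]]' |grep -E "pos|ft";python3 -m pendant '[[[0,0,0],[0,0,0]],[[0,0,0],[0,0,0]],[[0,0,0],[0,0,0]],[[0,0,0],[0,0,0]],[[0,0,0],[0,0,0]],[[0,0,0],[0,0,0]],[[0,0,0],[0,0,0]]]' 0.4 40|grep -E "ft|pos|grip";python3 -m pendant '[[[0,0,-0.5],[0,0,0]],[[0,0,-0.5],[0,0,0]],[[0,0,0],[0,0,0]]]' |grep -E "pos|ft|grip"; python3 -c "
from h import *
go(.664,-.087,-.012,-3.7)"
```

```text
position: [0.6556, 0.0123, -0.0173]
ft_force: [-0.5, 0.3, -0.2]
position: [0.6559, 0.0119, -0.0161]
ft_force: [-1.5, 0.3, 6.3]
grip_width: 0.0517
gripper_force: 37.4
position: [0.6563, 0.012, 0.024]
ft_force: [-0.1, -0.3, -1.5]
grip_width: 0.0514
gripper_force: 36.8
t 60.625 turn 0.02 shift [-0.35 -2.46  0.9 ]
```

```bash
python3 -m pendant '[[[-0.2,-0.5,0],[0,0,0]],[[-0.15,-0.5,0],[0,0,0]],[[0,-0.5,0],[0,0,0]],[[0,-0.5,0],[0,0,0]],[[0,-0.46,0],[0,0,0]],[[0,0,0],[0,0,0]],[[0,0,0.4],[0,0,0]],[[0,0,0.2],[0,0,0]]]' |grep -E "pos|ft|grip"; python3 -c "
from h import *
go(.664,-.087,-.012,-3.7);caps()"
```

```text
position: [0.6625, -0.0859, -0.0034]
ft_force: [0.3, -1.1, -1.5]
grip_width: 0.0514
gripper_force: 36.9
t 61.625 turn 0.03 shift [-0.04 -0.02  0.22]
red hidden
blue ((685.4065551757812, 118.79179382324219), 47.12043762207031) plane [0.043 0.009] z 0.0523218661399969 274
```

```bash
python3 -m pendant '[[[-0.04,-0.02,0.15],[0,0,0]],[[0,0,0.1],[0,0,0]],[[0,0,0],[0,0,0]]]' |grep -E "pos|ft|grip";python3 -m pendant '[[[0,0,0],[0,0,0]],[[0,0,0],[0,0,0]],[[0,0,0],[0,0,0]],[[0,0,0],[0,0,0]],[[0,0,-0.9],[0,0,0]],[[0,0,-0.9],[0,0,0]],[[0,0,-0.9],[0,0,0]],[[0,0,-0.9],[0,0,0]]]' 1 |grep -E "pos|ft"; python3 -m pendant '[[[1,0,-0.5],[0,0,0]],[[1,0,-0.3],[0,0,0]],[[1,0,0],[0,0,0]],[[1,0,0],[0,0,0]],[[1,0,0],[0,0,0]],[[1,0,0],[0,0,0]],[[1,0,0],[0,0,0]],[[0,0,0],[0,0,0]]]'|grep pos
python3 - <<'E'
from h import *
t=caps();p=w(t)
s=get_image('scene');cv2.imwrite('pics/s7.png',cv2.resize(s['img'][90:330,170:490],(800,600)))
m=((p[...,2]>.054)&(p[...,2]<.075)&(p[...,0]>.4)&(p[...,0]<.63)&(p[...,1]>-.2)&(p[...,1]<.36)).astype(np.uint8)
k,l,st,c=cv2.connectedComponentsWithStats(m)
for i in range(1,k):
    if st[i,4]>80:
        r=cv2.minAreaRect((p[l==i][:,:2]*1000).astype(np.float32));print(np.round(r[0]),np.round(r[1]),round(r[2],1),'mid',round(r[0][0]-1000*front(r[0][1]/1000)))
lm('top','jar_blue_mid',3);lm('scene','jar_blue_mid',3);lm('top','blower_mid',1);lm('top','tape_mid',1);lm('scene','jar_red_mid',4)
E
```

```text
position: [0.6648, -0.0878, -0.0116]
ft_force: [-0.2, 0.9, -2.5]
grip_width: 0.0509
gripper_force: 36.9
position: [0.6646, -0.0878, 0.1337]
ft_force: [1.6, 0.4, 0.2]
position: [0.3835, -0.0698, 0.1648]
red ((663.7307739257812, -87.35470581054688), 25.7977237701416) plane [ 0.04  -0.022] z 0.05266493810071615 268
blue ((684.6735229492188, 117.69108581542969), 46.65741729736328) plane [0.006 0.027] z 0.052804677327660254 270
[548. 265.] [ 61. 116.] 86.1 mid 51
[541. 153.] [ 60. 116.] 86.3 mid 51
[532.  19.] [ 61. 116.] 86.0 mid 51
[527. -82.] [ 60. 115.] 86.0 mid 52
top jar_blue_mid 0.56 [0.665 0.111 0.028]
scene jar_blue_mid 0.57 [0.668 0.11  0.033]
scene jar_blue_mid 0.19 [ 0.662 -0.091  0.002]
top blower_mid 0.86 [ 0.689 -0.189  0.035]
top tape_mid 0.65 [ 0.528 -0.084  0.035]
scene jar_red_mid 0.69 [0.335 0.167 0.026]
scene jar_red_mid 0.64 [0.674 0.22  0.024]
```

View pics/s7.png

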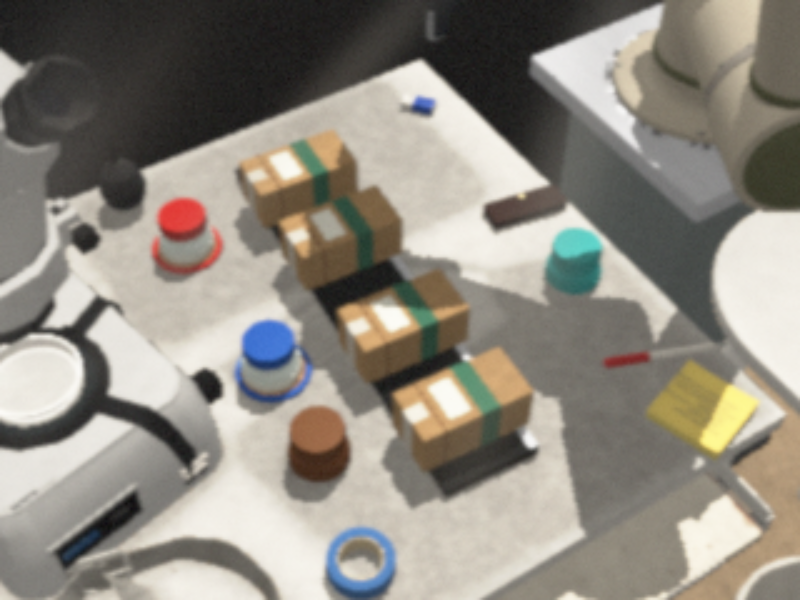

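The final view shows both jars upright on their own coasters, red at (185,235) and blue at (270,360). All four cartons lie on the rest, and the blower and tape haven't moved.

```bash
python3 -c "
from rig import *
print(close_job())"
```

```text
the job is handed in; nothing more can be done
None
```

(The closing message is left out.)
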